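# Refit the kiln burner knob and hold it in

## Robot

A 7-joint arm with a two-finger parallel gripper is mounted at the origin on the work surface. World frame = base frame: x ahead of the robot, y to its left, z up, the work surface at z = 0. Lengths are in m, angles in rad, forces in N, time in s.
With the tool pointing down it reaches from about 0.35 to 0.9 m from the base axis. Payload 19.9 kg.
Tool frame: the origin (TCP) lies on the centre line of the jaws, within the pads' length; the fingertips stand 22 mm ahead of it and the grasp point (between the pads) lies 3 mm ahead of it (robot.tcp_to_tips is the distance from the TCP to the fingertips, in m); z points along the fingers, y is the line along which they close (so a half turn about z gives the same grasp; the last joint's range is limited). The gripper opens to 94 mm and grips with 3 to 60 N. Pads are 16 mm wide; open, the fingers measure 119 mm over their backs; the gripper's body (75 mm by 177 mm) begins 78 mm behind the grasp point.
Start: joints at [-1.266, 0.417, -0.01, 1.614, 0.005, 1.111, -0.053], TCP at [0.212, 0.588, 0.227] pointing down, gripper open.
Joint ranges: [-2.81, 2.81], [-0.39, 2.02], [-1.27, 1.25], [0.06, 2.57], [-1.19, 4.33], [0.19, 2], [-2.82, 2.82]. Speed limits (rad/s): [1.89, 1.89, 2.39, 2.39, 3.01, 3.01, 3.01].

## Interface

Orientations are given as a 3x3 rotation matrix whose columns are the frame's x, y, z axes.
In Python, from rig import robot, grab_frame, camera_info, recognise, cut_out, tip_of, readout gives the robot as it stands. Calls block until the motion is done:
- robot.move_ptp(position, orientation): joint-space move of the TCP to a pose.
- robot.move_linear(position, velocity=0.15, frame=None, threshold=None): straight line of the TCP; frame=None keeps the orientation; velocity is the mean speed in m/s. With threshold (N) it stops when the force on the tool has changed by that much, and returns True; else False.
- robot.goto_joints(angles): joint-space move.
- robot.gripper_to(opening): finger opening in m; the grip force is fixed at half the most; returns when the fingers have stopped.
- robot.pause(seconds).
- robot.ik(position, orientation): joint angles nearest the present ones, or None.
- grab_frame(name): name is "scene" or "top"; returns (picture, depth): 420x560x3 uint8, red, green, blue; 420x560 float32, m along the optical axis (not along the pixel's ray), 0 where there is no reading.
- camera_info(name): a dict with "fx", "fy", "cx", "cy" (pixels), "dist" ([k1, k2, p1, p2, k3] as OpenCV has them; the pictures are not rectified), "rvec" (rotation vector, rad) and "tvec" (3), from world to camera coordinates, as OpenCV has them. Camera axes: x right, y down, z forward; pixel columns grow to the right and rows downward; lengths in m; the calibration is good to about 2 mm. A picture is of the moment at which its call begins. camera_info takes no time and is no camera call.
A pose or a line that the arm cannot do raises robot.PlanningError and nothing moves.
- robot.sign_off(): hands the job in; it is judged then, once.
Trained networks look in the newest picture that a camera, given by its name, has taken for a name from the list of things; names that differ only in an ending like _2 or _b are one class to them, and where a whole thing is asked for, a point or a joint stands for the part that bears it (a point fixed in the world has none). Each returns a list of dicts, best first, with "p" (0 to 1); they miss things now and then, are a little off and sometimes report something else, mostly with a low value. They report only what shows in the picture. A call takes as long as a camera call.
- recognise(camera, query): "pixel" ([row, column] in pixels, amid what is visible of it).
- cut_out(camera, query): "pixels" (420x560 bool, what is visible of it) and "pixel" ([row, column] in pixels, amid what is visible of it).
- tip_of(camera, query): "pixel" ([row, column] in pixels: a listed point, or the origin of a listed thing).
Readings, each from a call of its own:
- readout.get_time(): time.
- readout.get_qpos(): joint angles.
- readout.get_joint_vel(): joint speeds.
- readout.get_effort(): joint torques, N m.
- readout.get_ee_pos(): TCP position.
- readout.get_tool_rot(): TCP orientation.
- readout.get_force(): force on the tool from outside, world axes, zero at the start.
- readout.get_moment(): the same for the moment, N m.
- readout.get_opening(): finger opening in m.
- readout.get_grasp_force(): force on a finger pad.
Only numpy, scipy, OpenCV 4.12 (cv2) and the standard library are available. Lean on these libraries where they do the work, as an engineer would, in place of code of your own. Each camera call takes 0.05 s, during which the arm holds its last target. There are 200 camera calls.

## Task

Get the kiln's burner control ready to light: first press the igniter's battery cap, which stands proud of the control box, fully home onto its collar. Then take the pointer knob from the table, turn it so that its D-shaped bore matches the flat of the shaft, push it fully home on the shaft and on in against the shaft's spring as far as it goes, and keep it pushed in: you finish with the robot still holding the knob pressed in. Leave everything else on the table where it is.

Things in the scene. Friction and masses are not known exactly. Their poses are not given: they have to be found in the camera images.
- control_box: grey sheet-metal burner control box fixed on the table, 180 (x) x 260 (y) x 60 mm high; origin at the centre of its underside. On its flat top, in its own axes: the D-shaft at (-30, -60) mm, the battery cap at (-30, +70) mm, and low fittings up to 10 mm high: a dial gauge at (50, 0) and a small pilot lamp. Pipe stubs leave its back (+x)
- shaft_tip (a point): centre of the tip of the upright brass D-shaft on the control box; z up, x square out through the flat. 20 mm diameter, a flat 5.5 mm from the axis along its whole length. Tip 36 mm above the box top (96 mm above the table) when out; last 3 mm tapered by 2 mm a side. Its angle varies; it turns only stiffly (0.15 N m)
- shaft_press (a joint): how far the shaft is pushed down into the box, in m: 0 = out (as at the start), 0.008 = fully in. A spring pushes it back up: about 5 N to start it moving, 10 N fully in; it springs out when let go
- knob: loose dark grey plastic pointer knob, right way up on the table, 90 g. Round skirt 60 mm across, 10 mm high; on it a grip bar with flat sides, 32 mm wide, from 10 to 36 mm above the underside, along the knob x from -26 mm to a pointed nose at +38 mm (taper from +26). Origin at the centre of its underside, z up, x towards the nose
- bore_end (a point): centre of the closed end of the knob's D-shaped bore, 24 mm above the underside on the knob axis; same axes as the knob. Bore open below, 22.5 mm diameter, flat 6.75 mm from the axis on the nose's side: the knob's x must point as the shaft's x. Fully on: shaft tip at this point, knob underside 12 mm above the box top with the shaft out, 4 mm with it fully in
- cap_top (a point): centre of the top face of the igniter's battery cap: black round head 36 mm across, 8 mm thick, on a white stem, above a steel collar (48 mm across, 4 mm high) on the control box; top 72 mm above the table when fully home, 7 to 10 mm higher at the start
- igniter_cap (a joint): how far the cap is pressed down, in m: 0 = fully up, 0.010 = fully home, head against the collar. Moves with about 6 N of friction and stays where it is left
- round_knob: bystander: plain dark grey round knob, 54 mm across, 30 mm tall, no bar and no nose; does not fit this shaft. Origin at the centre of its underside
- cup: bystander: blue ceramic cup, 76 mm across, 80 mm tall, origin under its centre
- glaze_jar: bystander: closed glaze jar, 68 mm across, 100 mm tall, origin under its centre
- bud_vase: bystander: small terracotta vase, 72 mm across, 88 mm tall, origin under its centre
- bowl: bystander: white ceramic bowl, 120 mm across, 50 mm tall, origin under its centre
- brush: bystander: glaze brush lying flat, handle to its own -x
- rib: bystander: flat wooden potter's rib, 45 x 90 x 8 mm, origin at the centre of its underside

How it is judged:
On the way, in this order (a step that is already met when the one before it is completed fails the run):
1. the igniter cap is pressed fully home (value of joint igniter_cap above 0.0085 m), for 0.2 s.
2. the cap still home, the pointer knob is fully on the D-shaft (value of joint igniter_cap above 0.0085 m and z of shaft_tip in the frame of knob above 0.0215 m and horizontal distance between shaft_tip and knob below 0.004 m and angle between the x axis of knob and the x axis of shaft_tip, either way round below 0.25 rad and angle between knob's own z axis and vertical below 0.12 rad), for 0.2 s.
At the end, for the whole second after the job is handed in: the cap is home (within 1.5 mm), the knob sits fully on the D-shaft (tip at least 21.5 of 24 mm into the bore, axes within 4 mm, flats matched within 0.25 rad, upright within 0.12 rad), and the fingers keep it pushed in: shaft at least 5 of 8 mm in, fingers on the knob with more than 2 N (all of step 2 and value of joint shaft_press above 0.005 m and contact force between the fingers and knob above 2 N); the arm keeps its last pose, push and grip.
It fails at once if a bystander is moved by more than 40 mm (distance of any of round_knob, cup, glaze_jar, bud_vase, bowl, brush, rib from where it was at the start of the episode above 0.04 m).
It also fails if it takes over 54 s, if anything falls off the work surface, if the arm or the gripper's body presses on something with over 40 N, if the wrist force passes 120 N, or if a joint passes its speed limit or range.

## Working session

There is one attempt and no reset: what is moved stays moved. The work goes in short steps, each a Python script; the robot and the scene stay as the last script left them, time stands still between calls to the robot, and variables do not carry over. Pictures are saved under pics/ and viewed, at most 10 in all, crops included, and the job is handed in when it is done.

```bash
mkdir -p pics; ls; cat > h.py <<'E'
import numpy as np, cv2
from rig import *
def cam(n):
    c=camera_info(n); K=np.array([[c['fx'],0,c['cx']],[0,c['fy'],c['cy']],[0,0,1.]])
    R=cv2.Rodrigues(np.array(c['rvec'],float))[0]; return K,np.array(c['dist'],float),R,np.array(c['tvec'],float).ravel()
def ray(n,px):
    K,d,R,t=cam(n); px=np.atleast_2d(px).astype(float)
    u=cv2.undistortPoints(px[:,None,::-1].copy(),K,d)[:,0]
    return -R.T@t, np.c_[u,np.ones(len(u))]@R   # centre, directions (unit depth)
def at_z(n,px,z):
    c,d=ray(n,px); return c+d*((z-c[2])/d[:,2])[:,None]
def at_d(n,px,dep):
    c,d=ray(n,px); px=np.atleast_2d(px).astype(int); return c+d*dep[px[:,0],px[:,1]][:,None]
def proj(n,P):
    K,d,R,t=cam(n); p=cv2.projectPoints(np.atleast_2d(P).astype(float),cv2.Rodrigues(R)[0],t,K,d)[0][:,0]; return p[:,::-1]
def save(n,im,s=1): cv2.imwrite('pics/'+n,cv2.resize(im[...,::-1],None,fx=s,fy=s))
E
python3 - <<'E'
from h import *
for n in('scene','top'):
    im,dep=grab_frame(n); save(n+'0.png',im,1.4); np.savez(n+'0',im=im,dep=dep)
    c,_=ray(n,[[0,0]]); print(n,c)
    for q in ['control_box','knob','shaft_tip','cap_top','round_knob','igniter_cap']:
        f=tip_of if q not in('igniter_cap',) else recognise
        for r in f(n,q)[:2]:
            p=np.array(r['pixel']); i=p.round().astype(int); 
            print(q,p.round(1),round(r['p'],2),at_d(n,[i],dep).round(4) if dep[i[0],i[1]]>0 else None)
print(readout.get_time(),readout.get_tool_rot())
E
```

```text
pics
rig.py
scene [0.92504209 0.58307162 0.72201811]
control_box [207.8 257. ] 0.89 [[ 0.6238 -0.1188  0.0619]]
knob [347.1 405.9] 0.85 [[0.5211 0.331  0.0359]]
cap_top [197.9 277.2] 0.48 [[ 0.5735 -0.1118  0.0814]]
round_knob [284.5 375.8] 0.98 [[0.478  0.1782 0.0274]]
top [ 0.44649111 -0.08908694  1.08641109]
control_box [207.8 320.2] 0.73 [[ 0.5847 -0.1794  0.0585]]
knob [246.  141.8] 0.82 [[0.4986 0.3077 0.0322]]
shaft_tip [213.7 346. ] 0.47 [[ 0.5624 -0.2418  0.094 ]]
cap_top [211. 291.] 0.64 [[ 0.5767 -0.1024  0.0776]]
round_knob [256.1 194.3] 0.49 [[0.4683 0.1631 0.0298]]
igniter_cap [212.  292.3] 0.67 [[ 0.5734 -0.1048  0.0822]]
igniter_cap [287.8 244.7] 0.45 [[0.3784 0.0285 0.0075]]
0.7 [[-9.40805171e-01  3.38947828e-01  2.03107639e-05]
 [ 3.38947825e-01  9.40805168e-01 -8.51572105e-05]
 [-4.79723232e-05 -7.32320547e-05 -9.99999996e-01]]
```

View pics/scene0.png

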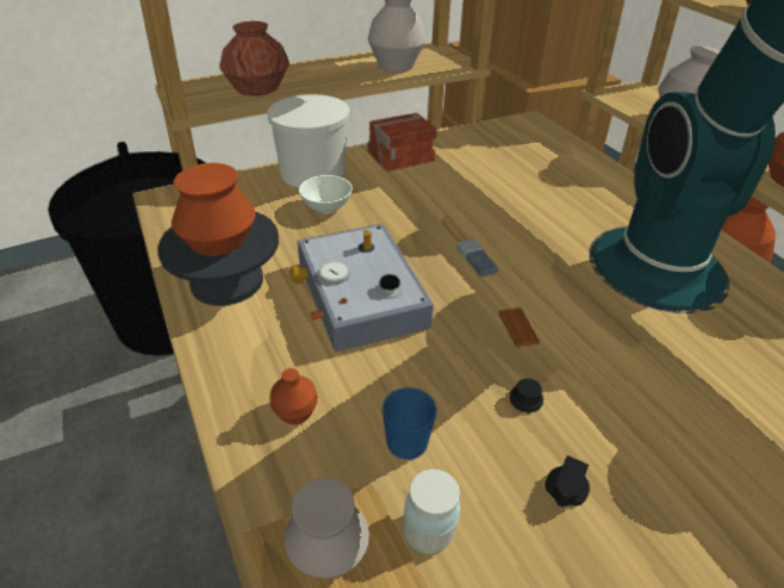

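View pics/top0.png

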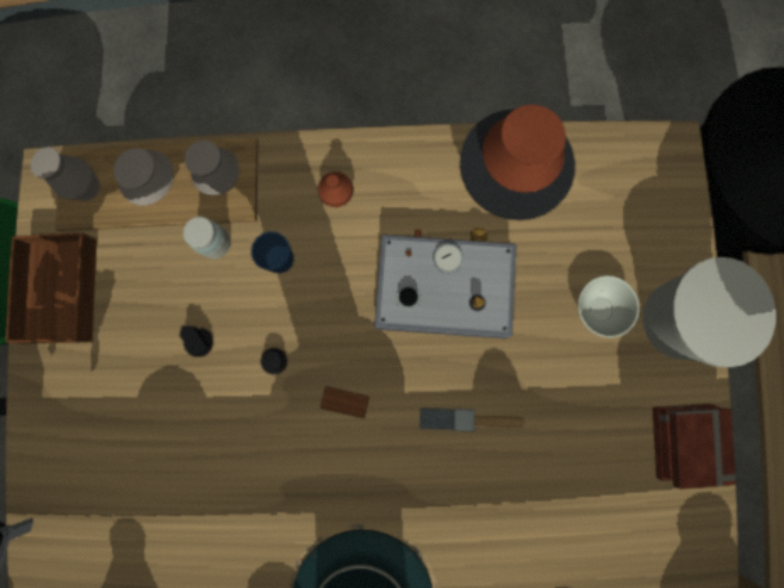

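The scene view shows the box centre at about (280,365), the shaft at (243,367), the cap at (285,389) and the knob at (485,567), in enlarged-picture pixels. In the top view the shaft is at (302,477), the cap at (297,408) and the knob at (341,197), nose up-left.

```bash
python3 - <<'E'
from h import *
crops=[]
for n in('scene','top'):
    f=np.load(n+'0.npz'); im,dep=f['im'],f['dep']
    rr,cc=np.mgrid[0:420,0:560]; px=np.c_[rr.ravel(),cc.ravel()]
    P=at_d(n,px,dep).reshape(420,560,3); np.save(n+'P',P)
    sel=lambda cx,cy,r,z0,z1:(np.hypot(P[...,0]-cx,P[...,1]-cy)<r)&(P[...,2]>z0)&(P[...,2]<z1)&(dep>0)
    b=sel(.59,-.17,.2,.055,.066); rect=cv2.minAreaRect((P[b][:,:2]*1000).astype(np.float32)); print(n,'box',rect, np.median(P[b][:,2]))
    for q,(x,y,r,z0,z1) in dict(shaft=(.562,-.241,.03,.09,.102),cap=(.575,-.103,.03,.073,.09),skirt=(.51,.318,.06,.006,.014),bar=(.51,.318,.06,.03,.042),round=(.472,.17,.05,.024,.036)).items():
        m=sel(x,y,r,z0,z1); p=P[m]
        if len(p): print(q,len(p),p.mean(0).round(4),np.median(p[:,2]).round(4),p.min(0).round(4),p.max(0).round(4))
    for c in ([.562,-.241,.08],[.515,.318,.02]):
        r,k=proj(n,c)[0].round().astype(int); h=20
        crops.append(cv2.resize(im[r-h:r+h,k-h:k+h],(290,290),interpolation=cv2.INTER_CUBIC)); print('crop org',r-h,k-h)
save('crops.png',np.vstack([np.hstack(crops[:2]),np.hstack(crops[2:])]))
E
```

```text
scene box ((596.7571411132812, -175.68368530273438), (263.97698974609375, 180.24517822265625), 83.9070816040039) 0.05988676855199454
shaft 26 [ 0.5597 -0.2297  0.0941] 0.0943 [ 0.5497 -0.2421  0.0913] [ 0.5673 -0.2219  0.0968]
cap 134 [ 0.575  -0.1004  0.0798] 0.0802 [ 0.5574 -0.1195  0.0734] [ 0.5915 -0.0851  0.0836]
skirt 249 [0.5077 0.3193 0.01  ] 0.0099 [0.4756 0.2887 0.0062] [0.5383 0.3481 0.0138]
bar 484 [0.5103 0.3222 0.036 ] 0.0361 [0.4764 0.2912 0.0301] [0.5381 0.3467 0.04  ]
round 223 [0.466  0.1661 0.0297] 0.03 [0.4453 0.1454 0.0241] [0.4836 0.1847 0.0338]
crop org 149 240
crop org 325 382
top box ((597.5327758789062, -174.7679443359375), (258.2974853515625, 180.19874572753906), 84.12201690673828) 0.05962186294523664
shaft 42 [ 0.5598 -0.2321  0.0942] 0.0942 [ 0.5524 -0.2421  0.0902] [ 0.5681 -0.2239  0.099 ]
cap 150 [ 0.5745 -0.103   0.0801] 0.0802 [ 0.5578 -0.1205  0.0745] [ 0.5921 -0.0866  0.0866]
skirt 98 [0.5059 0.3084 0.0098] 0.0097 [0.4772 0.288  0.0062] [0.5334 0.3507 0.0139]
bar 259 [0.5084 0.3211 0.0355] 0.0355 [0.4768 0.2923 0.0303] [0.5378 0.3465 0.0409]
round 153 [0.4643 0.1646 0.0293] 0.0293 [0.4467 0.1462 0.0247] [0.4821 0.1827 0.0354]
crop org 195 325
crop org 220 120
```

View pics/crops.png

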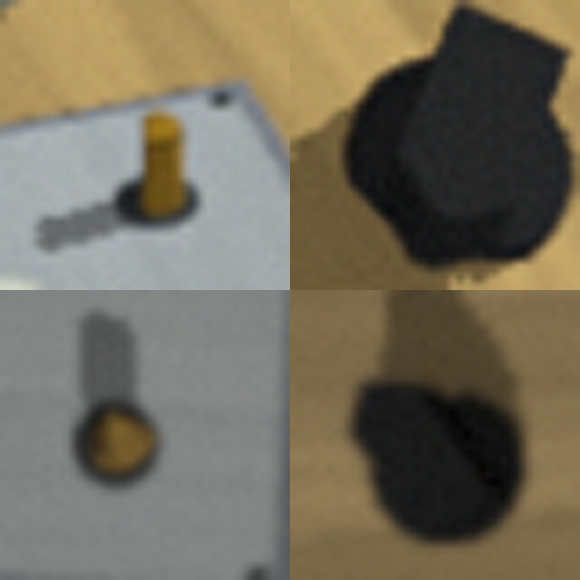

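The crops show the knob nose pointing towards +x,+y (the square tail is on the robot side). The shaft's flat cannot be read by eye, so I'll fit it from averaged data.

```bash
cat > fit.py <<'E'
from h import *
from scipy.optimize import minimize
import itertools
yaw=np.deg2rad(-6)
views={}
for n in('scene','top'):
    F=[grab_frame(n) for _ in range(8)]
    im=np.mean([f[0] for f in F],0); D=np.array([f[1] for f in F]); D[D==0]=np.nan
    dep=np.nan_to_num(np.nanmedian(D,0)); np.savez(n+'A',im=im,dep=dep)
    rr,cc=np.mgrid[0:420,0:560]; P=at_d(n,np.c_[rr.ravel(),cc.ravel()],dep).reshape(420,560,3); views[n]=(im,dep,P)
    print(n,'depth noise',np.nanmedian(np.nanstd(D[:,190:230,250:350],0)))
    for z0,z1 in((.066,.078),(.078,.09),(.0925,.1)):
        m=(np.hypot(P[...,0]-.561,P[...,1]+.2317)<.02)&(P[...,2]>z0)&(P[...,2]<z1)
        print(z0,((P[m]-[.561,-.2317,0])*1000).round(1).tolist()[:45])
# knob bar fit: bar-top points vs. polygon
poly=np.array([[-26,-16],[26,-16],[38,0],[26,16],[-26,16]],float)
for n,(im,dep,P) in views.items():
    m=(np.hypot(P[...,0]-.51,P[...,1]-.32)<.06); ins=m&(P[...,2]>.033)&(P[...,2]<.042)
    pts=P[m&(P[...,2]>-.02)]; 
    pix=np.argwhere(cv2.dilate(ins.astype(np.uint8),np.ones((7,7)))>0); W=at_z(n,pix,.036)[:,:2]*1000; lab=ins[pix[:,0],pix[:,1]]
    best=[]
    for a0 in np.deg2rad(np.arange(0,360,15)):
        def cost(v):
            c,s=np.cos(v[2]),np.sin(v[2]); L=(W-v[:2])@np.array([[c,-s],[s,c]])
            x,y=L.T; d=np.maximum.reduce([-26-x,np.abs(y)-16,(x-26)*.8+(np.abs(y)-16)*.6])
            return np.mean((1/(1+np.exp(d/1.0))-lab)**2)
        r=minimize(cost,[510-6*np.cos(a0),321-6*np.sin(a0),a0],method='Nelder-Mead',options=dict(initial_simplex=None,maxiter=600)); best.append((r.fun,r.x))
    best.sort(key=lambda t:t[0])
    for b in best[:6:2]: print(n,'knob',round(b[0],4),b[1][:2].round(1),np.rad2deg(b[1][2]).round(1)%360)
E
python3 fit.py
```

```text
scene depth noise 0.0017081443
0.066 [[-8.0, 5.3, 77.7], [-4.0, 7.7, 77.2], [-7.8, 5.6, 74.7], [6.7, 5.8, 75.9], [4.3, 6.7, 75.8], [1.6, 7.2, 75.4], [-0.5, 9.0, 75.9], [-3.3, 9.1, 75.1], [-7.7, 5.8, 71.6], [6.7, 5.6, 72.6], [5.1, 8.5, 74.0], [1.6, 7.2, 72.1], [-0.9, 8.1, 71.9], [-3.3, 9.1, 71.8], [-7.9, 5.5, 68.1], [6.1, 4.2, 68.1], [4.5, 7.2, 69.7], [2.4, 8.9, 70.2], [-1.2, 7.5, 68.1], [-3.6, 8.5, 68.0], [-0.2, 9.6, 66.5]]
0.078 [[-7.5, 6.4, 88.3], [6.0, 4.4, 87.8], [4.5, 7.4, 89.2], [2.0, 8.3, 89.1], [-0.6, 8.9, 88.7], [-4.0, 7.6, 86.9], [-7.8, 5.7, 84.5], [5.9, 4.1, 84.4], [4.1, 6.6, 85.4], [2.4, 9.1, 86.5], [-1.3, 7.3, 84.3], [-3.6, 8.6, 84.4], [-8.4, 4.4, 80.2], [6.4, 5.0, 81.8], [4.6, 7.5, 83.0], [2.0, 8.2, 82.6], [-0.8, 8.3, 81.9], [-3.6, 8.5, 81.1], [6.6, 5.4, 78.9], [4.3, 6.8, 79.1], [2.0, 8.0, 79.3], [-0.6, 8.8, 79.0]]
0.0925 [[0.8, -7.1, 94.9], [-1.1, -5.0, 95.7], [-3.8, -4.5, 95.2], [-6.4, -3.8, 94.9], [-8.9, -3.1, 94.6], [2.6, -3.1, 94.8], [0.7, -0.9, 95.6], [-2.5, -1.7, 94.2], [-4.0, 1.5, 95.8], [-6.5, 2.1, 95.4], [-10.1, 0.7, 93.5], [4.1, 0.3, 94.2], [2.5, 3.0, 95.4], 
[... 666 characters left out ...]
.3, -7.4, 95.6], [1.4, -10.2, 93.8], [-0.7, 7.9, 94.9], [-0.9, 5.5, 96.0], [-1.0, 3.0, 95.9], [-0.9, 0.2, 94.5], [-1.0, -2.2, 95.2], [-1.2, -4.6, 96.1], [-1.2, -7.3, 95.1], [-1.3, -9.8, 95.5], [-3.1, 7.8, 93.3], [-3.5, 5.8, 96.8], [-3.5, 3.1, 95.6], [-3.4, 0.3, 94.2], [-3.6, -2.0, 95.6], [-3.7, -4.6, 95.3], [-4.0, -6.9, 97.1], [-5.7, 5.5, 93.6], [-6.0, 3.1, 95.0], [-5.9, 0.4, 94.0], [-6.2, -1.9, 95.2], [-6.3, -4.4, 95.6], [-6.1, -7.3, 93.7], [-8.4, 0.4, 93.2], [-8.7, -1.9, 94.8]]
scene knob 0.0298 [506.3 319.2] 35.3
scene knob 0.0298 [506.3 319.2] 35.3
scene knob 0.0298 [506.3 319.2] 35.3
top knob 0.0238 [506.2 319.6] 35.4
top knob 0.0238 [506.2 319.6] 35.4
top knob 0.0238 [506.2 319.6] 35.4
```

```bash
cat > shaft.py <<'E'
from h import *
from scipy.optimize import minimize
S=8
def outline(th,ins):
    a=np.linspace(0,2*np.pi,120); r=10-ins; p=np.c_[r*np.cos(a),r*np.sin(a)]; p[:,0]=np.minimum(p[:,0],5.5-ins)
    c,s=np.cos(th),np.sin(th); return p@np.array([[c,s],[-s,c]])/1000
def render(n,v,org,h):
    P=[]
    for z,i in((.068,0),(.093,0),(.096,2)):
        o=outline(v[2],i); P.append(np.c_[o+np.array([561+v[0],-231.7+v[1]])/1000,np.full(len(o),z)])
    q=proj(n,np.vstack(P)); q=(q[:,::-1]-org[::-1]+.5)*S-.5
    m=np.zeros((2*h*S,2*h*S),np.float32); cv2.fillConvexPoly(m,cv2.convexHull(np.round(q*16).astype(np.int32)),1.,shift=4)
    m=cv2.resize(m,(2*h,2*h),interpolation=cv2.INTER_AREA); return m
tot={}
for n in('scene','top'):
    im=np.load(n+'A.npz')['im']; c=proj(n,[[.561,-.2317,.082]])[0].round().astype(int); h=9
    org=c-h; I=im[org[0]:org[0]+2*h,org[1]:org[1]+2*h]
    sat=(I[...,0]-I[...,2])/(I.max(-1)+1)   # brass: strong red-blue difference
    print(n); print((sat*100).astype(int)[2:-2,3:-3])
    hi=np.percentile(sat,96); bg=np.median(sat)
    T=np.clip((sat-bg)/(hi-bg),0,1)
    if n=='scene': rows=slice(0,int(proj(n,[[.561,-.2317,.07]])[0][0]-org[0]))
    else: rows=slice(0,2*h)
    for d in range(0,360,10):
        f=lambda w:((cv2.GaussianBlur(render(n,[w[0],w[1],np.deg2rad(d)],org,h),(0,0),.6)-T)[rows]**2).sum()
        r=min((minimize(f,x0,method='Nelder-Mead',options=dict(initial_simplex=np.array(x0)+[[0,0],[2,0],[0,2]],maxiter=60)) for x0 in([0,0],)),key=lambda r:r.fun)
        tot.setdefault(d,[]).append((round(r.fun,2),*r.x.round(1)))
for d in tot: print(d,tot[d],round(sum(t[0] for t in tot[d]),2))
E
python3 shaft.py
```

```text
scene
[[ 17  10   0  -7  -9  -2   2   0  -5  -8  -7  -6]
 [ -9  -7  -8  -8  -3  17  37  31  15   0  -6  -6]
 [ -6  -6  -6  -6   8  62  77  73  61  26  -1  -6]
 [ -6  -6  -6  -6  10  70  82  80  78  52  11  -6]
 [ -5  -5  -6  -6  10  68  81  79  78  61  11  -6]
 [ -5  -5  -6  -6   5  64  79  78  78  57  13  -6]
 [ -5  -5  -5  -6   0  60  79  79  78  58  16  -6]
 [ -5  -6  -6  -5   2  61  80  77  77  58  16  -6]
 [ -5  -6  -5  -6   2  60  80  78  78  58  16  -6]
 [ -6  -6  -5  -6   3  62  79  77  78  58  17  -6]
 [ -5  -6  -6  -7  11  70  79  76  77  61  20  -6]
 [ -6  -6  -8  -7  35  75  77  78  78  71  34  -6]
 [ -6  -8 -12  -8  50  77  77  78  77  72  47  -7]
 [ -6  -9 -14 -10  51  76  77  78  79  70  45  -7]]
top
[[-2 -1 -1 -1 -1 -1  0 -1 -2 -1 -2 -1]
 [-2 -2 -1 -1 -1 -1 -2 -1 -1 -1 -1 -1]
 [-2 -1 -2 -2 -1  0  0 -1 -1 -1 -1 -1]
 [-1 -2 -2  1 21 34 26 14  1 -1 -1 -1]
 [-1 -2  0 25 49 58 56 50 34 10  0 -1]
 [-2 -1 12 47 59 61 61 61 58 44 18  2]
 [-1  1 25 56 62 62 62 62 62 60 45 15]
 [-2  3 33 56 63 62 61 61 62 61 52 22]
 [-2  6 35 57 62 62 62 62 62 60 50 16]
 [-3  3 35 57 61 62 61 6
[... 879 characters left out ...]
(np.copy(x), *(wrapper_args + args))
  File "shaft.py", line 25, in <lambda>
    f=lambda w:((cv2.GaussianBlur(render(n,[w[0],w[1],np.deg2rad(d)],org,h),(0,0),.6)-T)[rows]**2).sum()
                                  ~~~~~~^^^^^^^^^^^^^^^^^^^^^^^^^^^^^^^^^^^
  File "shaft.py", line 11, in render
    q=proj(n,np.vstack(P)); q=(q[:,::-1]-org[::-1]+.5)*S-.5
  File "h.py", line 15, in proj
    K,d,R,t=cam(n); p=cv2.projectPoints(np.atleast_2d(P).astype(float),cv2.Rodrigues(R)[0],t,K,d)[0][:,0]; return p[:,::-1]
            ~~~^^^
  File "h.py", line 4, in cam
    c=camera_info(n); K=np.array([[c['fx'],0,c['cx']],[0,c['fy'],c['cy']],[0,0,1.]])
ValueError: time passes only in moves, steps and waits
```

```bash
sed -i 's/^def cam(n):/import functools\n@functools.cache\ndef cam(n):/' h.py
sed -i "s/sat=(I.*/sat=(I[...,0]-I[...,2])\/100/; s/(.068,0)/((.075 if n=='scene' else .062),0)/; s/\.2317,\.07\]/.2317,.079]/" shaft.py
timeout 300 python3 shaft.py; python3 -c "
from rig import *;print(readout.get_time())"
```

```text
scene
[[ 25  15   0 -11 -12  -3   4   1  -8 -13 -12 -11]
 [-13 -11 -13 -13  -5  26  58  50  25   0 -11 -11]
 [-12 -11 -10 -10  12  85 114 112  97  43  -2 -12]
 [-10 -11 -11 -11  15  99 126 127 126  81  17 -11]
 [ -9  -9 -11 -11  15  96 120 119 119  83  16 -11]
 [ -9  -9 -11 -11   8  74  93  89  88  69  20 -11]
 [-10  -9 -10 -11   1  56  76  76  83  77  25 -10]
 [-10 -10 -10  -9   2  59  82  82  85  77  26 -12]
 [-10 -11 -10 -11   3  59  83  84  86  78  26 -11]
 [-10 -10 -10 -11   4  60  82  82  85  76  26 -10]
 [ -9 -10 -10  -9  11  67  83  83  86  78  29 -10]
 [-10  -8  -7  -4  24  71  81  82  86  82  37  -8]
 [ -9  -7  -5  -3  31  72  82  82  85  84  44  -6]
 [ -8  -5  -5  -4  32  72  81  82  86  79  41  -4]]
top
[[-2 -1 -1 -1 -1 -1  0 -1 -2 -2 -2 -2]
 [-2 -2 -1 -1 -1  0 -1 -1 -1 -1 -2 -1]
 [-3 -2 -2 -1  0  0  0  0 -1 -1 -1 -1]
 [-2 -2 -1  0  9 18 13  6  0 -1 -1 -2]
 [-2 -1  0  9 29 48 45 34 19  6  0 -1]
 [-2 -1  5 22 45 63 68 64 50 32 14  2]
 [-1  0 11 31 52 66 73 72 66 58 41 14]
 [-1  1 14 33 52 67 74 72 70 65 53 21]
 [-1  2 17 35 49 64 73 73 72 69 49 14]
 [-2  1 18 40 52 61 72 7
[... 3877 characters left out ...]
6), np.float64(-1.3)), (np.float64(2.13), np.float64(0.2), np.float64(-1.2))] 24.51
310 [(np.float64(21.13), np.float64(-0.9), np.float64(-2.1)), (np.float64(1.67), np.float64(0.4), np.float64(-1.1))] 22.8
320 [(np.float64(19.79), np.float64(-0.2), np.float64(-1.4)), (np.float64(1.45), np.float64(0.7), np.float64(-0.9))] 21.24
330 [(np.float64(18.45), np.float64(-0.4), np.float64(-1.4)), (np.float64(1.4), np.float64(0.6), np.float64(-0.9))] 19.85
340 [(np.float64(18.32), np.float64(-0.7), np.float64(-1.2)), (np.float64(1.66), np.float64(0.6), np.float64(-0.9))] 19.98
350 [(np.float64(19.73), np.float64(-1.0), np.float64(-0.4)), (np.float64(2.24), np.float64(0.6), np.float64(-0.5))] 21.97
1.5
```

The flat fits to about -25° with both views agreeing, and the knob fits to (506.2, 319.4) mm at 35.3°. Pressing the cap next, and checking IK choices for the knob.

```bash
cat >> h.py <<'E'
def Rz(deg):
    a=np.deg2rad(deg); c,s=np.cos(a),np.sin(a); return np.array([[c,s,0],[s,-c,0],[0,0,-1.]])
E
python3 - <<'E'
from h import *
for nm,p,aa in(('cap',[.5747,-.1025,.12],(-6,84,174,-96)),('knob',[.5062,.3194,.0335],(35.3,215.3)),('shaft',[.561,-.232,.14],(-24,156,-44,-4,136,176))):
    for a in aa:
        q=robot.ik(p,Rz(a)); print(nm,a,None if q is None else np.round(q,2))
robot.gripper_to(0.0)
R=Rz(174)
robot.move_ptp([.5747,-.1025,.135],R)
f0=readout.get_force()
print(readout.get_time(),f0,readout.get_opening())
hit=robot.move_linear([.5747,-.1025,.088],velocity=.04,threshold=25)
print(hit,readout.get_ee_pos(),readout.get_force(),readout.get_time())
E
```

```text
cap -6 [-0.56  0.66  0.94  1.83 -0.64  0.98 -1.01]
cap 84 [-0.4   0.56  0.7   1.83 -0.45  0.91  0.4 ]
cap 174 [-0.35  0.54  0.63  1.83 -0.4   0.9   1.92]
cap -96 [-0.63  0.75  1.08  1.84 -0.77  1.05 -2.49]
knob 35.3 [-0.95  0.66  0.44  1.82 -0.39  0.75 -1.25]
knob 215.3 [-0.57  0.61 -0.06  1.81  0.05  0.72  1.53]
shaft -24 [-0.39  0.75  1.08  1.76 -0.74  1.1  -1.05]
shaft 156 [-0.21  0.6   0.76  1.76 -0.48  0.99  1.89]
shaft -44 [-0.39  0.75  1.08  1.76 -0.74  1.1  -1.4 ]
shaft -4 [-0.36  0.72  1.02  1.76 -0.69  1.07 -0.74]
shaft 136 [-0.32  0.67  0.93  1.76 -0.62  1.04  1.65]
shaft 176 [-0.16  0.57  0.69  1.76 -0.43  0.97  2.2 ]
5.6833 [-0.19061202  0.1351734   0.39983715] 0.00022611838556516644
True [ 0.57473387 -0.10254393  0.09410498] [-6.60365466  2.65512387 18.34604784] 6.6417
```

```bash
python3 - <<'E'
from h import *
robot.pause(.3); print(readout.get_ee_pos()[2],readout.get_force()[2])
robot.move_linear([.5747,-.1025,.16],velocity=.15)
_,d=grab_frame('scene'); P=None
robot.gripper_to(.094)
R=Rz(35.3)
robot.move_ptp([.5062,.3194,.18],R)
robot.move_linear([.5062,.3194,.0335],velocity=.1,threshold=15)
print(readout.get_ee_pos(),readout.get_force())
robot.gripper_to(.02)
print(readout.get_opening(),readout.get_grasp_force(),readout.get_ee_pos(),readout.get_time())
im,d=grab_frame('scene'); 
robot.move_linear([.5062,.3194,.19],velocity=.15)
im2,_=grab_frame('scene'); save('grasp.png',np.hstack([im[200:420,300:500],im2[200:420,300:500]]),1.9)
print(readout.get_opening(),readout.get_force(),readout.get_time())
E
```

```text
0.09409158083150751 19.82949095567604
[0.50639848 0.31955874 0.03397129] [ 0.09517376 -0.6814842  -0.10685928]
0.03150045917991254 29.9992735683918 [0.50620112 0.31936403 0.03349298] 14.15
0.03159234059706026 [ 1.53120862 -0.09342386 -1.09820159] 15.4417
```

View pics/grasp.png

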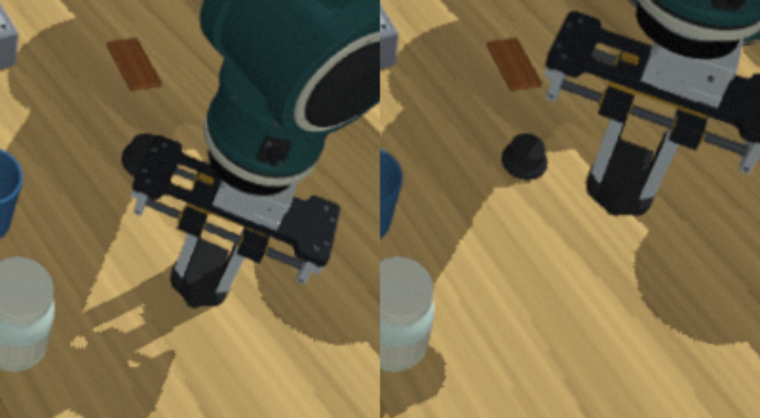

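The grasp picture shows the knob gripped squarely and lifted (620,185 in the right half), nose towards the camera. Moving to the shaft and probing.

```bash
python3 - <<'E'
from h import *
X,Y,A=.5611,-.2323,-24
robot.move_ptp([X,Y,.19],Rz(A))
robot.move_linear([X,Y,.134],velocity=.12)
print(readout.get_time(),readout.get_ee_pos(),readout.get_force())
tries=[(0,0,0),(0,0,-8),(0,0,8),(0,1.5,0),(-1.5,0,0),(1.5,0,0),(0,-1.5,0)]
for dx,dy,da in tries:
    p=np.array([X+dx/1e3,Y+dy/1e3,.134])
    robot.move_linear(p,velocity=.05,frame=Rz(A+da))
    hit=robot.move_linear([p[0],p[1],.108],velocity=.04,threshold=5)
    e=readout.get_ee_pos(); print((dx,dy,da),hit,e.round(4) if hasattr(e,'round') else e,np.round(readout.get_force(),1),np.round(readout.get_moment(),2),readout.get_time())
    if e[2]<.120: break
    if readout.get_time()>32: break
E
```

```text
18.0583 [ 0.5612343  -0.23249744  0.13436275] [-0.70318546 -0.39912339 -1.64915797]
(0, 0, 0) True [ 0.5614 -0.2326  0.1232] [ 1.4 -0.5  5.2] [-0.21 -0.16  0.04] 18.7
(0, 0, -8) True [ 0.5615 -0.2326  0.1249] [ 1.8 -1.3  3.1] [-0.29 -0.48  0.04] 19.425
(0, 0, 8) True [ 0.5616 -0.2325  0.1236] [ 2.3 -0.1  4.5] [-0.24 -0.4  -0.01] 20.2333
(0, 1.5, 0) True [ 0.5615 -0.2319  0.125 ] [ 2.9 -3.6  4.1] [-1.06 -0.46  0.  ] 20.95
(-1.5, 0, 0) True [ 0.5604 -0.2325  0.1267] [ 3.7 -1.6  3.1] [-0.49 -1.    0.05] 21.6167
(1.5, 0, 0) True [ 0.5623 -0.2327  0.1228] [ 0.2 -4.  -1.6] [-0.84  0.03  0.03] 22.3083
(0, -1.5, 0) False [ 0.5612 -0.2338  0.108 ] [ 4.  -1.9 -3.5] [-0.43 -0.91  0.  ] 23.4667
```

Entered at y -1.5 mm. The side force says shift slightly in +x; pressing in.

```bash
python3 - <<'E'
from h import *
hit=robot.move_linear([.5616,-.2340,.0965],velocity=.03,threshold=28)
robot.pause(.3)
print(hit,readout.get_ee_pos(),readout.get_force(),readout.get_moment(),readout.get_opening(),readout.get_grasp_force(),readout.get_time())
for n in('scene','top'):
    im,d=grab_frame(n); c=proj(n,[.561,-.2,.09])[0].astype(int)
    save(f'end_{n}.png',im[max(0,c[0]-60):c[0]+60,c[1]-70:c[1]+70],4)
E
```

```text
True [ 0.56158591 -0.2341228   0.09726799] [-4.31362959  2.71635214 15.17236173] [0.66797389 0.97262078 0.04495989] 0.032056750519997644 29.999366886913776 24.1833
```

View pics/end_scene.png

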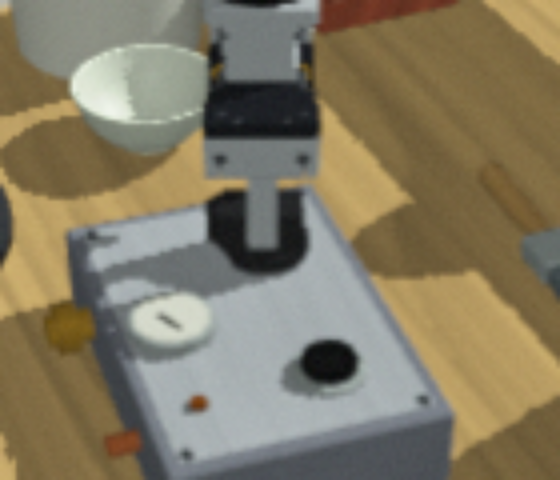

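The scene view shows the knob skirt just above the box top (about (235,260)), with the fingers on it, and the cap seated on its collar at (365,330). The hard stop at TCP z 0.0973 matches the expected fully-in height of 0.0975.

```bash
python3 - <<'E'
from h import *
print(readout.get_force(),readout.get_ee_pos()); print(robot.sign_off())
E
```

```text
[-2.69563022  3.03896716 15.78333567] [ 0.56160023 -0.23414813  0.09727362]
the job is handed in; nothing more can be done
None
```

I handed in the job after about 24 of the 54 s: the battery cap is pressed home, and the knob is on the D-shaft, with the gripper still holding it pressed in with about 15 N; the judge's result was not shown.

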